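Put the finned vial carrier back on its cooling dock

TASK

Put the vial carrier with the blue handle and the fins underneath back on the grey cooling dock: lower it, still in the grip, so that its three fins slide down between the dock's four fins until its plate rests on them, squarely and centred end to end, then let go. Leave the flat-bottomed carrier with the orange handle and the white bottle standing where they are.

Things in the scene. Friction and masses are not known exactly. Their poses are not given: they have to be found in the camera images.
- finned_centre (a point): Middle of the loose carrier to move: x along fins, z up, 43.5 mm above its fin tips. 110 (x) x 96 x 87 mm tall, about 0.45 kg. Below: 3 fins 32 tall, 6 thick, 110 long, at y = -32, 0, 32; then aluminium plate 10 thick; on it a central blue handle 40 (x) x 14 (y) x 45 tall, gripped across y, and at x = +-40 a row of 3 amber vials, black caps, 24 tall, 15 wide. Stands on the bench on its fins.
- dock: Fixed dock, origin under its centre on the bench, z up, x along fins. Grey housing 150 (x) x 130 x 30 mm tall; on it 4 aluminium fins 110 long, 6 thick, tops 64 mm above the bench, at y = -48, -16, 16, 48: three 26 mm gaps, open-ended. Carrier home, either way round: its centre point is 75.5 mm above this origin, plate on the dock's fin tops, fin tips 2 mm clear of the housing.
- flat_centre (a point): Bystander: a like loose carrier (110 x 96 x 87 mm tall) with an orange handle and a solid white block instead of fins under its plate. The two carriers may have swapped places. The point is its middle, 43.5 mm above the bench; axes as for the other carrier.
- bottle_centre (a point): Bystander: a loose white reagent bottle with a green cap, 60 mm across, 120 mm tall. The point is its middle, 60 mm above the bench.
Things that resemble listed ones, but are neither listed nor needed, are in the scene too. Leave any pink look-alike of the dock alone.

How it is judged:
By the outcome, as a careful person would: the job done as asked, in the order asked, and still so for the second after the job is handed in, with the robot touching nothing.
It also fails if it takes over 35 s, if anything falls off the work surface, if the arm or the gripper's body presses on something with over 40 N, if the wrist force passes 120 N, or if a joint passes its speed limit or range.

ROBOT

A 6-joint arm with a two-finger parallel gripper is mounted at the origin on the work surface. World frame = base frame: x ahead of the robot, y to its left, z up, the work surface at z = 0. Lengths are in m, angles in rad, forces in N, time in s.
With the tool pointing down it reaches from about 0.35 to 0.975 m from the base axis. Payload 4.9 kg.
Tool frame: the origin (TCP) lies at the very end of the fingers, on their centre line; the grasp point (between the pads) lies manip.grip_point_offset behind it (manip.grip_point_offset is the distance from the TCP to the grasp point, in m); z points along the fingers, y is the direction in which the jaws open and shut (so a half turn about z gives the same grasp; the last joint's range is limited). The gripper opens to 85 mm and grips with 20 to 120 N. Pads are 22 mm wide; open, the fingers measure 114 mm over their backs; the gripper's body (76 mm by 85 mm) begins 54 mm behind the grasp point. The pads swing forward as they close: fully open they stand 13 mm farther back than shut.
Start: joints at [-1.265, 0.053, 1.613, -0, 1.476, -0.119], TCP at [0.258, -0.569, 0.231] pointing down, gripper open.
Joint ranges: [-3.01, 3.01], [-1.01, 2.22], [0.06, 2.58], [-1.02, 4.17], [0.09, 2.62], [-3.14, 3.14]. Speed limits (rad/s): [2.57, 2.57, 3.14, 3.14, 3.14, 3.14].

INTERFACE

Orientations are given as a unit quaternion [w, x, y, z].
In Python, from plant import status, grab_frame, camera_params, ticket, boxes_of, outline_of, manip gives the robot as it stands. The module is installed in compiled form; this text tells all that it offers.
- The arm moves only by the tool play_rows, never from a script. Its argument "deltas" is a list of rows, each a list of 2 entries, a list of its own where there are three numbers: the shift along the world's x, y, z in m, then the turn about the world's z in rad. A call has 1 to 5 rows; each row is the pose to reach, as a shift and turn from the pose commanded when the call began; what a row does not reach only later rows make up. A row lasts 1/8 s, in which the tool goes at most 62.5 mm and 10.7 degrees, less where a joint would pass 70% of its speed; a pose out of reach is approached as far as the arm can. A call with a gripper value outside its range is refused whole. "grip" is the opening, from -1 (shut) to 1 (fully open), set as the call begins (left out, the last holds). The fingers move at their own pace and stop on an object; the grip force is fixed at half the most. Time passes only in rows, so rows that repeat a pose let the fingers close. It gives the time, the measured TCP pose, the force and the opening at its end, in the units of the state.
- status.state(): the state, without advancing time (a new reading comes with each control period).
- grab_frame(name): name is "side" or "top" or "wrist"; returns (picture, depth): 420x560x3 uint8, blue, green, red; 420x560 float32, m along the optical axis (not along the pixel's ray), 0 where there is no reading.
- camera_params(name): a dict with "mtx" (3x3 intrinsics, pixels), "world_from_camera" (4x4, takes a point from camera to world coordinates). Camera axes: x right, y up, looking along -z (the intrinsics and any distortion apply to the point x, -y, -z); pixel columns grow to the right and rows downward; lengths in m; the calibration is good to about 2 mm. A picture is of the moment at which its call begins: read the wrist's pose just before it. camera_params takes no time and is no camera call; for the wrist camera it gives the pose at the moment of the call.
- ticket.job_done(): hands the job in, once; it reports no verdict.
Trained networks look in the newest picture that a camera, given by its name, has taken for a name from the list of things; names that differ only in an ending like _2 or _b are one class to them, and where a whole thing is asked for, a point or a joint stands for the part that bears it (a point fixed in the world has none). Each returns a list of dicts, best first, with "confidence" (0 to 1); they miss things now and then, are a little off and sometimes report something else, mostly with a low value. They report only what shows in the picture. A call takes as long as a camera call. They do not tell look-alikes from the thing itself.
- boxes_of(camera, name): "box" ([left, top, right, bottom] in pixels, round what is visible of it).
- outline_of(camera, name): "region" (420x560 bool, what is visible of it) and "box" ([left, top, right, bottom] in pixels, round what is visible of it).
The state is a dict: "time": time; "joint_pos": joint angles; "joint_vel": joint speeds; "joint_efforts": joint torques, N m; "tool_pos": TCP position; "tool_rot": TCP orientation; "contact_force": force on the tool from outside, world axes, zero at the start; "ft_torque": the same for the moment, N m; "gripper_width": opening from 0.0 (shut) to 1.0 (fully open).
Only numpy, scipy, OpenCV 4.12 (cv2) and the standard library are available. Lean on these libraries where they do the work, as an engineer would, in place of code of your own. Each camera call takes 0.05 s, during which the arm holds its last target.

## Working session

There is one attempt and no reset: what is moved stays moved. The work goes in short steps, Python scripts to look and compute and a tool call to move; the robot and the scene stay as the last step left them, time stands still between calls to the robot, and variables do not carry over. Pictures are saved under pics/ and viewed, and the job is handed in when it is done.

Besides the shell and the picture viewer there is one more tool, called as name([rows], argument=value, ...), one row to a line, values as JSON. play_rows: Moves the arm, as the interface text tells. Its arguments: {"type":"object","properties":{"deltas":{"type":"array"},"grip":{"type":"number"}},"required":["deltas"]}

```bash
mkdir -p pics; python3 - <<'E'
from plant import status, grab_frame, camera_params, manip, boxes_of
import cv2,numpy as np
print(status.state()); print(manip.grip_point_offset)
for c in ["side","top"]:
    p,d=grab_frame(c); cv2.imwrite(f"pics/{c}0.png",p); np.savez(f"{c}0.npz",p=p,d=d)
    print(c,camera_params(c))
    for n in ["finned_centre","dock","flat_centre","bottle_centre"]:
        print(n,[(np.round(b["box"]).tolist(),round(b["confidence"],2)) for b in boxes_of(c,n)])
E
```

```text
{'time': 0.0, 'joint_pos': array([-1.26503373e+00,  5.33328688e-02,  1.61427240e+00, -7.75246654e-06,
        1.47599802e+00, -1.19041767e-01]), 'joint_vel': array([ 0.00106663, -0.00124729, -0.00013414, -0.0005947 ,  0.00056996,
       -0.00026564]), 'joint_efforts': array([-7.40398336e-04, -3.93680727e+01, -3.70175135e+01, -1.03973409e-04,
        7.09867571e-03,  2.81515935e-05]), 'tool_pos': array([ 0.25737778, -0.56887211,  0.23009079]), 'tool_rot': array([-1.00057859e-03,  9.77526763e-01,  2.10808958e-01, -9.75621193e-05]), 'contact_force': array([-0.19401975, -0.11599207, -0.28419318]), 'ft_torque': array([-0.01290935,  0.02075393,  0.02046777]), 'gripper_width': 1.0033012063445672}
0.0187
side {'mtx': array([[524.60106279,   0.        , 276.92331812],
       [  0.        , 524.60106279, 209.63705435],
       [  0.        ,   0.        ,   1.        ]]), 'world_from_camera': array([[-0.99329487,  0.08083617, -0.08264876,  0.4880611 ],
       [-0.11445263, -0.5867559 ,  0.80163465,  0.87890693],
       [ 0.01630642,  0.80571895,  0.59207353,  0.71483714],
       [ 0.        ,  
[... 251 characters left out ...]
14.0, 260.0, 160.0], 0.68)]
top {'mtx': array([[442.71351377,   0.        , 276.7044898 ],
       [  0.        , 442.71351377, 207.89270686],
       [  0.        ,   0.        ,   1.        ]]), 'world_from_camera': array([[ 0.00683259,  0.98302817, -0.18332741,  0.38443464],
       [-0.99997383,  0.0062809 , -0.00358978, -0.03743065],
       [-0.00237739,  0.18334714,  0.98304536,  0.9830727 ],
       [ 0.        ,  0.        ,  0.        ,  1.        ]])}
finned_centre [([270.0, 145.0, 320.0, 202.0], 0.85)]
dock [([227.0, 228.0, 307.0, 311.0], 0.77), ([128.0, 210.0, 200.0, 289.0], 0.66)]
flat_centre [([365.0, 226.0, 418.0, 279.0], 0.65)]
bottle_centre [([384.0, 132.0, 423.0, 167.0], 0.94)]
```

View pics/side0.png

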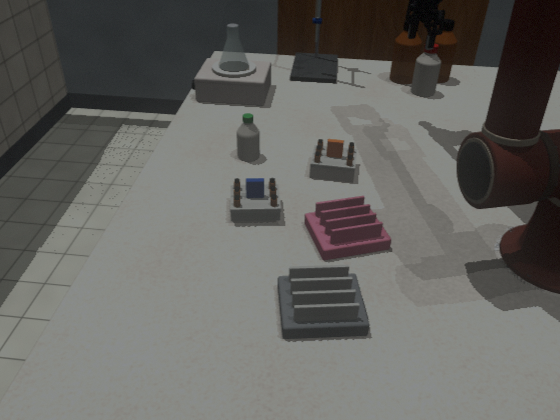

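View pics/top0.png

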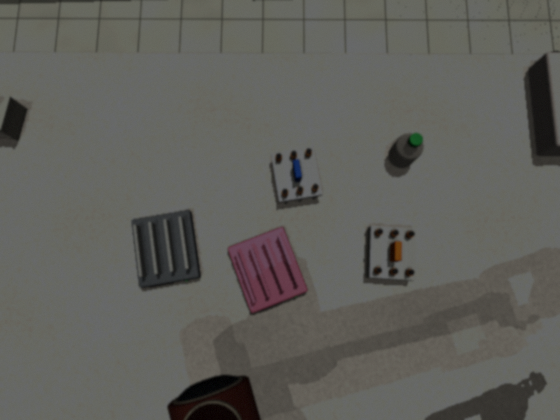

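The candidates, by top-view pixel:
- Blue-handled carrier at (297,175).
- Orange-handled carrier at (392,252), the bystander.
- Grey dock at (166,248).
- Pink look-alike dock at (267,270).

I choose the blue carrier and the grey dock. Next I check both in a close crop and measure them.

```bash
cat > h.py <<'E'
import numpy as np,cv2
from plant import camera_params
def cloud(d,cp,s=1):
    K=cp["mtx"];T=cp["world_from_camera"]
    v,u=np.mgrid[0:d.shape[0],0:d.shape[1]]
    x=(u-K[0,2])/K[0,0]*d; y=(v-K[1,2])/K[1,1]*d
    P=np.stack([x,-y,-d],-1)@T[:3,:3].T+T[:3,3]
    P[d<=0]=np.nan
    return P
def proj(P,cp):
    K=cp["mtx"];T=cp["world_from_camera"]
    q=(np.atleast_2d(P)-T[:3,3])@T[:3,:3]
    return np.stack([K[0,0]*q[:,0]/-q[:,2]+K[0,2],K[1,1]*-q[:,1]/-q[:,2]+K[1,2]],-1)
E
python3 - <<'E'
from h import *
for c,bc,bd in [("top",(262,138,328,210),(122,203,207,295)),("side",(222,170,290,230),(270,256,372,344))]:
    z=np.load(c+"0.npz");p,d=z["p"],z["d"];P=cloud(d,camera_params(c))
    hsv=cv2.cvtColor(p,cv2.COLOR_BGR2HSV)
    for nm,(l,t,r,b) in [("car",bc),("dock",bd)]:
        im=cv2.resize(p[t:b,l:r],None,fx=6,fy=6,interpolation=cv2.INTER_CUBIC);im=np.clip(im*1.5,0,255).astype(np.uint8)
        im=im[:600,:800];cv2.imwrite(f"pics/crop_{c}_{nm}.png",im)
        Q=P[t:b,l:r].reshape(-1,3);Q=Q[np.isfinite(Q[:,0])]
        print(c,nm,"zhist",np.histogram(Q[:,2],np.arange(-.01,.11,.01))[0])
        sel=[(0.025,.1)] if nm=="car" else [(0.015,.1)]
        lo={"car":.03,"dock":.02}[nm]
        S=Q[Q[:,2]>lo]
        rect=cv2.minAreaRect((S[:,:2]*1000).astype(np.float32));print("rect",rect, "z pct",np.percentile(S[:,2],[2,25,50,75,98]))
        if nm=="dock":
            S=Q[Q[:,2]>.055];print("fins",cv2.minAreaRect((S[:,:2]*1000).astype(np.float32)))
        H=hsv[t:b,l:r].reshape(-1,3)
        if nm=="car":
            m=(H[:,0]>105)&(H[:,0]<130)&(H[:,1]>130)
            B=P[t:b,l:r].reshape(-1,3)[m];B=B[np.isfinite(B[:,0])];B2=B[B[:,2]>.075];print("blue",m.sum(),np.mean(B2,0),cv2.minAreaRect((B2[:,:2]*1000).astype(np.float32)),B[:,2].max())
E
```

```text
top car zhist [ 925 1630    7    8  132 1590  107  193   16  128    3]
rect ((637.930419921875, -75.62677001953125), (111.3130111694336, 96.07568359375), 9.88405990600586) z pct [0.03875166 0.04167331 0.04303813 0.04542309 0.08804469]
blue 130 [ 0.63477705 -0.07509384  0.08672459] ((636.3765869140625, -75.12110137939453), (38.61904525756836, 12.503863334655762), 10.31696891784668) 0.0906922524014957
top dock zhist [1475 2035   78 1275 1723  242  243  721    0    0    0]
rect ((473.68096923828125, 208.45777893066406), (152.25038146972656, 130.90037536621094), 10.609108924865723) z pct [0.025861   0.02961687 0.03129616 0.0461328  0.06601949]
fins ((474.5893859863281, 208.71810913085938), (110.55083465576172, 103.15872955322266), 10.645992279052734)
side car zhist [ 685 1557  183   55  156  786  220  236   66  115    2]
rect ((637.3782958984375, -73.97427368164062), (109.67762756347656, 102.52368927001953), 10.524078369140625) z pct [0.03418203 0.04226203 0.04445267 0.06078109 0.08778661]
blue 32 [ 0.63696765 -0.07418355  0.08765128] ((637.0433959960938, -73.88690185546875), (32.8724365234375, 11.073307991027832), 14.055764198303223) 0.09051950202087067
side dock zhist [1105 2224  366 1023 1182  980 1001 1062    0    0    0]
rect ((473.3435974121094, 210.8629913330078), (152.36141967773438, 130.6568603515625), 10.445695877075195) z pct [0.02262639 0.0307229  0.04432636 0.05773372 0.06561702]
fins ((474.8888244628906, 208.7786865234375), (109.88667297363281, 107.1299057006836), 10.423717498779297)
```

```bash
cd pics; python3 -c "
import cv2,numpy as np
a=[cv2.resize(cv2.imread(f'crop_{c}_{n}.png'),(390,290)) for c in ('top','side') for n in('car','dock')]
cv2.imwrite('crops.png',np.vstack([np.hstack(a[:2]),np.hstack(a[2:])]))"
```

```text
(no output)
```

View pics/crops.png

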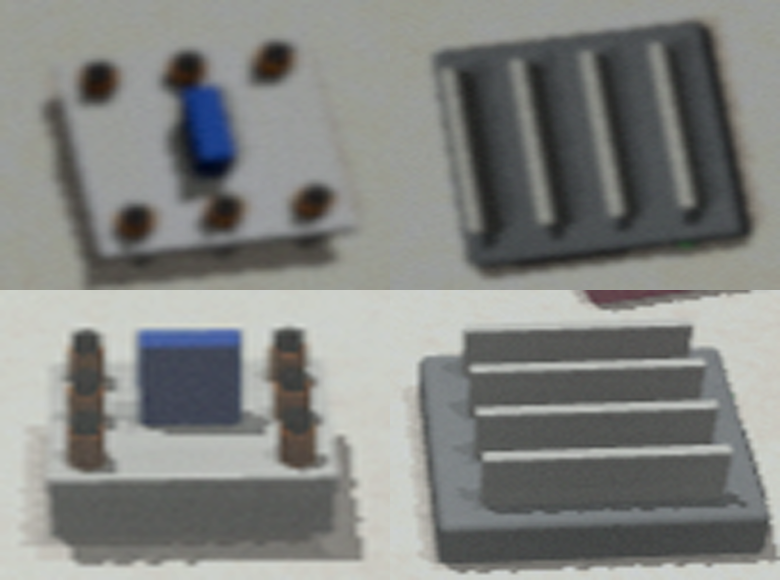

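The crops confirm both choices: the blue handle stands on a plate with amber vials, and the dock is grey with four fins. Carrier: about (0.637, -0.075), yaw about 10.2°. Dock: about (0.4747, 0.2087), yaw about 10.6°. Now I move above the carrier.

play_rows([
  [[0.038,0.049,0],-0.05],
  [[0.076,0.098,0],-0.1],
  [[0.114,0.147,0],-0.15],
  [[0.152,0.196,0],-0.2],
  [[0.19,0.245,0],-0.245],
], grip=1)

```text
time: 1.12
tool_pos: [0.4486, -0.3228, 0.2317]
tool_rot: [0.0, 0.996, 0.089, 0.0]
contact_force: [0.4, -0.8, 0.3]
gripper_width: 0.998
```

play_rows([
  [[0.038,0.05,0],0],
  [[0.076,0.1,0],0],
  [[0.114,0.15,0],0],
  [[0.152,0.2,0],0],
  [[0.189,0.249,0],0],
])

```text
time: 1.75
tool_pos: [0.6376, -0.0737, 0.2316]
tool_rot: [0.0, 0.996, 0.09, 0.0]
contact_force: [1.6, -0.4, 0.1]
gripper_width: 1.001
```

play_rows([
  [[0,0,0],0],
  [[0,0,0],0],
])

```text
time: 2.0
tool_pos: [0.6364, -0.0755, 0.2311]
tool_rot: [0.0, 0.996, 0.09, -0.0]
contact_force: [-1.2, -0.4, -0.3]
gripper_width: 1.002
```

```bash
python3 - <<'E'
from h import *
from plant import status, grab_frame
s=status.state();print(s["time"],s["tool_pos"],s["tool_rot"],s["gripper_width"])
cp=camera_params("wrist");p,d=grab_frame("wrist");cv2.imwrite("pics/w1.png",p)
P=cloud(d,cp);Q=P.reshape(-1,3)
hsv=cv2.cvtColor(p,cv2.COLOR_BGR2HSV)
m=(hsv[...,0]>105)&(hsv[...,0]<130)&(hsv[...,1]>130)&(P[...,2]>.08)
B=P[m];print(len(B),B.mean(0),cv2.minAreaRect((B[:,:2]*1000).astype(np.float32)))
c=(np.hypot(Q[:,0]-.6375,Q[:,1]+.075)<.085)&(Q[:,2]>.036)&(Q[:,2]<.05)
print(cv2.minAreaRect((Q[c][:,:2]*1000).astype(np.float32)),np.median(Q[c][:,2]))
E
```

```text
2.0 [ 0.6363604  -0.07553117  0.23108452] [ 1.54670187e-04  9.95938183e-01  9.00389104e-02 -3.27542882e-04] 1.001883993426969
1407 [ 0.64107278 -0.07581572  0.19339226] ((636.2342529296875, -76.52323913574219), (39.73533630371094, 138.038330078125), 10.055603981018066)
((634.84521484375, -77.76263427734375), (110.6159439086914, 96.21742248535156), 9.787887573242188) 0.041687948974264755
```

View pics/w1.png

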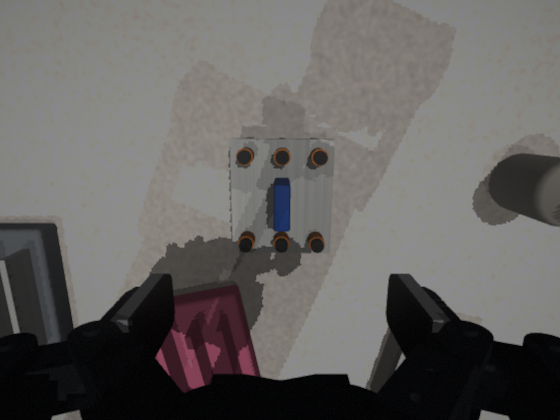

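The wrist view shows the blue handle centred at about (282,205), between the fingers and aligned with them. Wrist estimate of the carrier: (0.635, -0.078), yaw 9.8–10.3°. This agrees with the top view to 3 mm. I descend now.

play_rows([
  [[0,-0.001,-0.05],0],
  [[0,-0.001,-0.1],0],
  [[0,-0.001,-0.14],0],
  [[0,-0.001,-0.165],0],
  [[0,-0.001,-0.18],0],
])

```text
time: 2.68
tool_pos: [0.6351, -0.0779, 0.0498]
tool_rot: [-0.0, 0.996, 0.089, -0.001]
contact_force: [0.4, 0.2, 0.3]
gripper_width: 1.003
```

play_rows([
  [[0,0,0],0],
  [[0,0,0],0],
  [[0,0,0],0],
  [[0,0,0],0],
  [[0,0,0],0],
], grip=-1)

```text
time: 3.3
tool_pos: [0.6374, -0.0769, 0.0526]
tool_rot: [0.001, 0.996, 0.09, 0.001]
contact_force: [0.9, -1.7, 3.8]
gripper_width: 0.153
```

play_rows([
  [[0,0,0],0],
  [[0,0,0],0],
  [[0,0,0],0],
])

```text
time: 3.68
tool_pos: [0.6374, -0.0769, 0.0526]
tool_rot: [0.0, 0.996, 0.09, 0.001]
contact_force: [0.8, -1.4, 5.4]
gripper_width: 0.158
```

play_rows([
  [[0,0,0.015],0],
  [[0,0,0.04],0],
  [[0,0,0.075],0],
  [[0,0,0.11],0],
  [[0,0,0.13],0],
])

```text
time: 4.3
tool_pos: [0.6364, -0.0762, 0.1824]
tool_rot: [-0.0, 0.996, 0.09, 0.0]
contact_force: [-0.5, -0.4, -6.2]
gripper_width: 0.158
```

play_rows([
  [[0,0,0],0],
  [[0,0,0],0],
])

```text
time: 4.55
tool_pos: [0.6352, -0.0762, 0.1789]
tool_rot: [-0.001, 0.996, 0.09, -0.002]
contact_force: [-0.1, 0.1, -4.9]
gripper_width: 0.151
```

```bash
cat > look.py <<'E'
from h import *
import sys
from plant import status, grab_frame
tag=sys.argv[1]
s=status.state();tp=np.array(s["tool_pos"]);print(s["time"],tp,s["tool_rot"],s["contact_force"],s["gripper_width"])
for c in ["wrist","top","side"]:
    cp=camera_params(c);p,d=grab_frame(c);cv2.imwrite(f"pics/{c}_{tag}.png",p);np.savez(f"{c}_{tag}.npz",p=p,d=d,T=cp["world_from_camera"])
E
python3 look.py lift
python3 - <<'E'
from h import *
for c in ["wrist","top","side"]:
    z=np.load(c+"_lift.npz");P=cloud(z["d"],{"mtx":camera_params(c)["mtx"],"world_from_camera":z["T"]}).reshape(-1,3)
    Q=P[(np.hypot(P[:,0]-.6364,P[:,1]+.0765)<.09)]
    h=np.histogram(Q[:,2],np.arange(.1,.24,.01));print(h[0])
    m=(Q[:,2]>.155)&(Q[:,2]<.185);print(c,cv2.minAreaRect((Q[m][:,:2]*1000).astype(np.float32)))
E
cd pics; python3 -c "
import cv2,numpy as np
a=[cv2.resize(cv2.imread(f'{c}_lift.png'),(400,300)) for c in ('top','side','wrist')]
cv2.imwrite('lift.png',np.vstack([np.hstack(a[:2]),np.hstack([a[2],a[2]])]))"
```

```text
4.55 [ 0.63524195 -0.07615164  0.17886771] [-6.67405520e-04  9.95958062e-01  8.97984216e-02 -1.82684606e-03] [-0.0855411   0.06407729 -4.92684884] 0.15114443721968113
[    0     0    35    56    66    94 23689   686  1921  3578  1119  5350
  3198]
wrist ((633.085693359375, -76.9993896484375), (110.40475463867188, 96.72377014160156), 10.137609481811523)
[ 0  0  0  0  0  0 42  7  2  3  0  0  9]
top ((664.311279296875, -71.81120300292969), (110.3610610961914, 11.777660369873047), 70.37672424316406)
[  0   0  64 224 213  53 797 209 260 198  91  53  24]
side ((635.1653442382812, -73.72053527832031), (108.88970947265625, 101.87293243408203), 10.5897855758667)
```

View pics/lift.png

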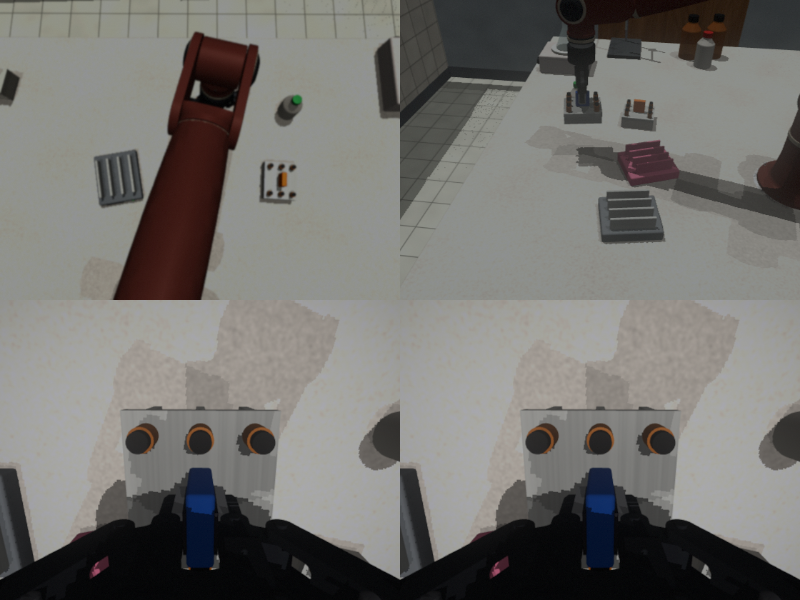

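The carrier is lifted in a firm grip: the wrist force shows a load of about 5 N and the plate is level. Side view: carrier at (180,105), over the bench, with grey dock at (232,215) still free. I carry it across now.

play_rows([
  [[-0.01,0.02,0],0],
  [[-0.028,0.05,0],0],
  [[-0.048,0.086,0],0],
  [[-0.068,0.122,0],0],
  [[-0.089,0.158,0],0],
])

```text
time: 5.32
tool_pos: [0.5459, 0.0833, 0.1807]
tool_rot: [-0.0, 0.996, 0.09, -0.0]
contact_force: [-0.2, 0.2, -5.4]
gripper_width: 0.16
```

play_rows([
  [[-0.02,0.036,0],0.004],
  [[-0.04,0.072,0],0.004],
  [[-0.058,0.102,0],0.004],
  [[-0.068,0.12,0],0.004],
  [[-0.072,0.127,0],0.004],
])

```text
time: 5.95
tool_pos: [0.4741, 0.2097, 0.1809]
tool_rot: [-0.0, 0.996, 0.093, -0.0]
contact_force: [0.4, -0.6, -5.5]
gripper_width: 0.152
```

play_rows([
  [[0,0,-0.015],0],
  [[0,0,-0.03],0],
  [[0,0,-0.03],0],
  [[0,0,-0.03],0],
])

```text
time: 6.45
tool_pos: [0.4757, 0.208, 0.1509]
tool_rot: [0.0, 0.996, 0.091, -0.0]
contact_force: [0.4, 1.1, -4.3]
gripper_width: 0.156
```

```bash
python3 look.py dock
python3 - <<'E'
from h import *
for c in ["wrist","top","side"]:
    z=np.load(c+"_dock.npz");P=cloud(z["d"],{"mtx":camera_params(c)["mtx"],"world_from_camera":z["T"]}).reshape(-1,3)
    Q=P[(np.hypot(P[:,0]-.4747,P[:,1]-.2087)<.095)]
    h=np.histogram(Q[:,2],np.arange(.0,.24,.01));print(h[0])
    for lo,hi in [(.02,.035),(.057,.07),(.128,.141),(.128,.16),(.132,.141)]:
        m=(Q[:,2]>lo)&(Q[:,2]<hi)
        if m.sum()>10: print(c,lo,hi,m.sum(),cv2.minAreaRect((Q[m][:,:2]*1000).astype(np.float32)))
E
cd pics; python3 -c "
import cv2,numpy as np
a=[cv2.resize(cv2.imread(f'{c}_dock.png'),(400,300)) for c in ('top','wrist')]
b=cv2.imread('side_dock.png')[100:400,150:550]
cv2.imwrite('dock.png',np.vstack([np.hstack(a[:2]),np.hstack([b,b])]))"
```

```text
6.45 [0.47570082 0.20798625 0.15093183] [ 8.49729820e-05  9.95822727e-01  9.13071998e-02 -2.91386395e-04] [ 0.38018307  1.05073713 -4.28901126] 0.15626822428926868
[ 1229     0  4325  1605    44    50   204     0     0    22    61    49
    90 12393 11856  1768  3668  1131  5387  2544  8459  6727 12811]
wrist 0.02 0.035 5883 ((533.2329711914062, 217.86619567871094), (25.513147354125977, 130.19471740722656), 10.407987594604492)
wrist 0.057 0.07 219 ((524.6517944335938, 216.303466796875), (3.1491613388061523, 101.73229217529297), 10.341877937316895)
wrist 0.128 0.141 22629 ((473.5518798828125, 206.89688110351562), (110.63359069824219, 96.82086181640625), 10.285223007202148)
wrist 0.128 0.16 26052 ((473.5518798828125, 206.89688110351562), (110.63359069824219, 96.82086181640625), 10.285223007202148)
wrist 0.132 0.141 22564 ((473.5518798828125, 206.89688110351562), (110.63359069824219, 96.82086181640625), 10.285223007202148)
[621  66 728 743  52  62 194   0   0   0   7   8   4 233 819  95 144  22
  29   7  46  20  28]
top 0.02 0.035 1444 ((475.0853271484375, 198.55331420898438), (151.7569
[... 564 characters left out ...]
  582    0    0   19  295  284   16  343
 1572  359  400  110   77   20   76   66  132]
side 0.02 0.035 1825 ((473.3971252441406, 210.92971801757812), (152.27395629882812, 129.98208618164062), 10.40980052947998)
side 0.057 0.07 748 ((474.19769287109375, 210.07118225097656), (111.4738540649414, 105.07784271240234), 9.533467292785645)
side 0.128 0.141 625 ((476.53955078125, 210.31588745117188), (110.74419403076172, 100.16802215576172), 9.959990501403809)
side 0.128 0.16 2276 ((476.53955078125, 210.31588745117188), (110.74419403076172, 100.16802215576172), 9.959990501403809)
side 0.132 0.141 610 ((476.53955078125, 210.31588745117188), (110.74419403076172, 100.16802215576172), 9.959990501403809)
```

View pics/dock.png

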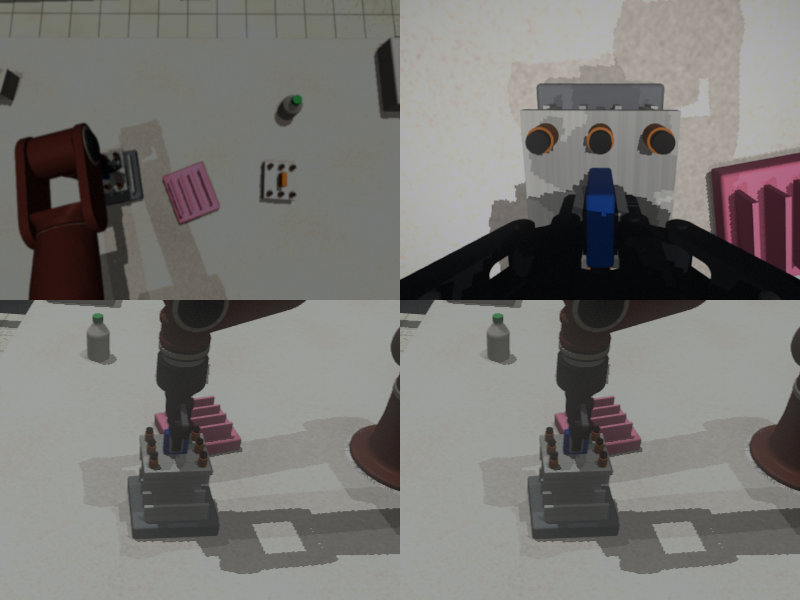

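The carrier now hovers over the grey dock, with the fins in line. Sideways it agrees within about 1 mm and yaw within 0.3°. Along the fins it looks 1.5–3 mm too far in +x. I correct that, go down close to the fin tops and measure again.

play_rows([
  [[-0.0015,0,-0.008],0.002],
  [[-0.0015,0,-0.017],0.002],
  [[-0.0015,0,-0.025],0.002],
  [[-0.0015,0,-0.025],0.002],
  [[-0.0015,0,-0.025],0.002],
])

```text
time: 7.22
tool_pos: [0.4741, 0.2085, 0.1263]
tool_rot: [-0.0, 0.996, 0.093, 0.0]
contact_force: [-0.8, 0.6, -5.1]
gripper_width: 0.154
```

```bash
python3 look.py low
cat > meas.py <<'E'
from h import *
import sys
tag=sys.argv[1];lo,hi=float(sys.argv[2]),float(sys.argv[3])
a=np.radians(10.4);R=np.array([[np.cos(a),np.sin(a)],[-np.sin(a),np.cos(a)]])
for c in ["wrist","top","side"]:
    z=np.load(f"{c}_{tag}.npz");P=cloud(z["d"],{"mtx":camera_params(c)["mtx"],"world_from_camera":z["T"]}).reshape(-1,3)
    Q=P[(np.hypot(P[:,0]-.4747,P[:,1]-.2087)<.105)]
    print(c,np.histogram(Q[:,2],np.arange(.0,.16,.01))[0])
    for nm,l,h in [("house",.024,.035),("fins",.058,.068),("plate",lo,hi)]:
        q=Q[(Q[:,2]>l)&(Q[:,2]<h)]
        if len(q)<20: continue
        uv=q[:,:2]@R.T*1000
        r=cv2.minAreaRect(uv.astype(np.float32))
        print("  ",nm,len(q),"u",np.percentile(uv[:,0],[.3,99.7]).round(1),"v",np.percentile(uv[:,1],[.3,99.7]).round(1),"ctr",np.round(r[0],1),np.round(r[1],1),round(r[2],2),"z",np.median(q[:,2]).round(4))
E
python3 meas.py low .105 .122
python3 - <<'E'
import cv2
p=cv2.imread('pics/side_low.png')[215:345,255:385];cv2.imwrite('pics/side_low_c.png',cv2.convertScaleAbs(cv2.resize(p,(585,585),interpolation=cv2.INTER_CUBIC),alpha=1.4))
E
```

```text
7.225 [0.47410457 0.20854479 0.12633685] [-3.74828753e-05  9.95687371e-01  9.27720565e-02  5.08339681e-05] [-0.76398573  0.62069726 -5.09927244] 0.15446023501637512
wrist [ 4469     0  5165  1903    92    88   240    40    69    67   151 23782
   733  4146  1403]
   house 7035 u [551.5 576.5] v [ 54.4 181.9] ctr [563.9 118.2] [ 25.  130.3] 0.19 z 0.0295
   fins 265 u [553.8 556.7] v [ 67.2 168.6] ctr [555.1 117.9] [101.6   3.1] 89.75 z 0.0635
   plate 24026 u [449.5 556.9] v [ 71.2 166.8] ctr [501.6 119.1] [110.8  96.8] 0.03 z 0.1154
top [1142   70  582  666   51   54  189    0    4    3   29  916   61  124
   82]
   house 1174 u [429.4 578.9] v [ 54.2 154.3] ctr [503.6 104.5] [101.5 151.5] 89.76 z 0.0302
   fins 196 u [449.3 559.1] v [ 68.1 138. ] ctr [489.9  79.9] [ 60.2 128.3] 58.46 z 0.0641
   plate 958 u [449.6 559.5] v [ 71.9 132. ] ctr [504.9 102.6] [ 61.7 110.8] 89.95 z 0.1163
side [1836  352  887 1126  522  483  301  160  297  112  110 1635  291  397
  242]
   house 1641 u [429.9 579.7] v [ 57.8 186.2] ctr [504.2 122.2] [129.3 151.3] 89.76 z 0.0302
   fins 358 u [450.  559.7] v [ 70.6 173.5] ctr [504.9 120.9] [109.5 104.9] 0.41 z 0.0633
   plate 1795 u [450.1 560.1] v [ 73.1 170.3] ctr [505.  121.2] [ 99.6 111.1] 89.38 z 0.1165
```

View pics/side_low_c.png

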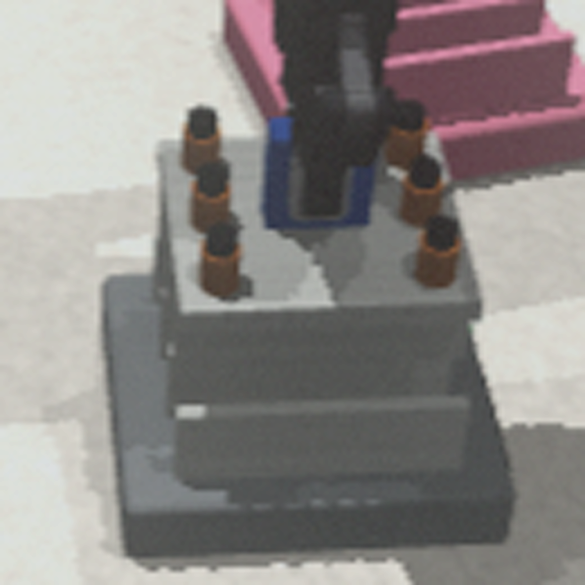

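The carrier is centred over the dock fins: along the fins plate 505.0 against 504.9 mm (side), and 504.9 against 504.2 mm (top). Sideways they agree within about 1 mm and yaw is good. About 42 mm remain to the seat, so I lower it between the fins.

play_rows([
  [[0,0,-0.006],0],
  [[0,0,-0.013],0],
  [[0,0,-0.02],0],
  [[0,0,-0.026],0],
  [[0,0,-0.031],0],
])

```text
time: 8.0
tool_pos: [0.4738, 0.2084, 0.0947]
tool_rot: [0.0, 0.996, 0.093, -0.0]
contact_force: [0.6, 0.6, -4.0]
gripper_width: 0.157
```

play_rows([
  [[0,0,-0.003],0],
  [[0,0,-0.006],0],
  [[0,0,-0.008],0],
  [[0,0,-0.009],0],
  [[0,0,-0.009],0],
])

```text
time: 8.62
tool_pos: [0.474, 0.2085, 0.0863]
tool_rot: [-0.0, 0.996, 0.093, 0.0]
contact_force: [0.0, 0.8, -5.7]
gripper_width: 0.16
```

play_rows([
  [[0,0,-0.001],0],
  [[0,0,-0.001],0],
  [[0,0,-0.002],0],
  [[0,0,-0.002],0],
])

```text
time: 9.12
tool_pos: [0.4741, 0.2085, 0.0846]
tool_rot: [0.0, 0.996, 0.093, 0.0]
contact_force: [-1.1, 0.4, -2.6]
gripper_width: 0.155
```

play_rows([
  [[0,0,-0.001],0],
  [[0,0,-0.001],0],
  [[0,0,-0.001],0],
])

```text
time: 9.5
tool_pos: [0.4741, 0.2085, 0.0845]
tool_rot: [0.0, 0.996, 0.093, -0.0]
contact_force: [-5.3, -1.9, 4.6]
gripper_width: 0.154
```

```bash
python3 look.py seat; python3 meas.py seat .069 .081
python3 - <<'E'
import cv2
p=cv2.imread('pics/side_seat.png')[215:345,255:385];cv2.imwrite('pics/side_seat_c.png',cv2.convertScaleAbs(cv2.resize(p,(585,585),interpolation=cv2.INTER_CUBIC),alpha=1.4))
E
```

```text
9.5 [0.47411922 0.20852807 0.08453914] [ 7.83383182e-05  9.95683423e-01  9.28143244e-02 -1.26041788e-04] [-5.27833609 -1.85672762  4.63071116] 0.15437760630630143
wrist [ 7148     0  7901  2454   169   132   499 23807   899  4429  1066  4944
  1997  5877  7983]
   house 10296 u [465.5 576.5] v [ 53.6 182.7] ctr [518.7 118.2] [130.7 116. ] 89.98 z 0.0294
   fins 403 u [480.4 557. ] v [ 66.8 168.4] ctr [542.7 100.1] [127.3  61.2] 52.98 z 0.0637
   plate 23931 u [449.4 556.9] v [ 71.2 166.8] ctr [501.9 118.9] [110.2  96.8] 0.1 z 0.0736
top [1086   68  513  545   52   51  160  807   49  138   23   18    3   24
   25]
   house 985 u [429.4 579.3] v [ 54.3 140.5] ctr [504.3  97.5] [ 87.1 150.9] 89.77 z 0.0301
   fins 153 u [449.2 559. ] v [ 67.8 121.2] ctr [494.5  74.4] [ 48.4 121.1] 65.61 z 0.0641
   plate 821 u [449.5 559.3] v [ 71.7 128.2] ctr [504.6  98.8] [110.3  60.7] 0.03 z 0.0744
side [1822  352  918 1008  300  289  347 1596  269  441  106   70   20   62
   41]
   house 1638 u [430.3 579.6] v [ 58.3 186.4] ctr [504.5 122.2] [150.9 130.9] 0.02 z 0.0301
   fins 334 u [450.3 559.9] v [ 82.7 172.9] ctr [525.3 152.9] [ 68.9 141. ] 52.18 z 0.0636
   plate 1645 u [449.9 560. ] v [ 72.7 170.5] ctr [504.9 121.2] [110.5 101. ] 0.37 z 0.0745
```

View pics/side_seat_c.png

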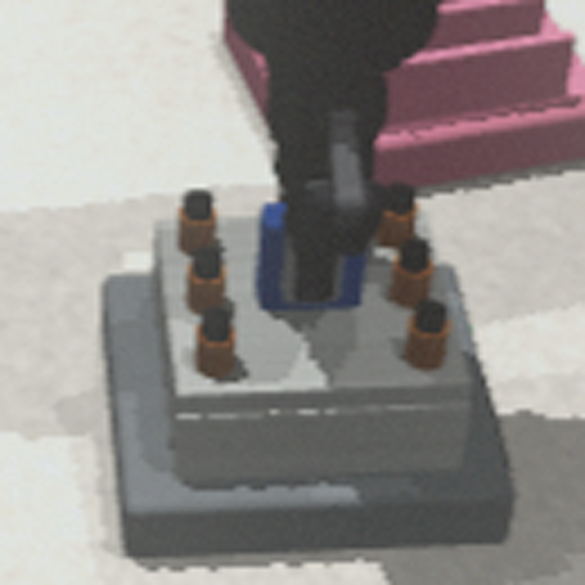

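It is seated: plate top at 74 mm, the load has turned into a 5 N push up, and the centring is held. I release, then lift straight off.

play_rows([
  [[0,0,0],0],
  [[0,0,0],0],
  [[0,0,0],0],
  [[0,0,0],0],
  [[0,0,0],0],
], grip=1)

```text
time: 10.28
tool_pos: [0.474, 0.2085, 0.0833]
tool_rot: [-0.0, 0.996, 0.093, 0.0]
contact_force: [0.2, -0.1, -0.3]
gripper_width: 0.999
```

play_rows([
  [[0,0,0.015],0],
  [[0,0,0.04],0],
  [[0,0,0.08],0],
  [[0,0,0.12],0],
  [[0,0,0.16],0],
])

```text
time: 10.9
tool_pos: [0.474, 0.2085, 0.2459]
tool_rot: [-0.0, 0.996, 0.093, 0.001]
contact_force: [0.3, 0.0, -0.4]
gripper_width: 0.999
```

play_rows([
  [[-0.02,-0.03,0.02],0],
  [[-0.04,-0.07,0.03],0],
  [[-0.05,-0.12,0.03],0],
  [[-0.05,-0.17,0.03],0],
  [[-0.05,-0.17,0.03],0],
])

```text
time: 11.52
tool_pos: [0.424, 0.0361, 0.2746]
tool_rot: [0.0, 0.996, 0.09, 0.001]
contact_force: [-0.4, 1.2, -0.5]
gripper_width: 1.003
```

```bash
python3 look.py end; python3 meas.py end .069 .081
cd pics; python3 -c "
import cv2,numpy as np
a=cv2.imread('top_end.png')
b=cv2.imread('side_end.png')
c=cv2.convertScaleAbs(cv2.resize(b[215:345,255:385],(300,300),interpolation=cv2.INTER_CUBIC),alpha=1.4)
d=cv2.convertScaleAbs(cv2.resize(a[195:305,110:220],(300,300),interpolation=cv2.INTER_CUBIC),alpha=1.4)
s=lambda i:cv2.resize(i,(400,300))
z=np.zeros((300,200,3),np.uint8)
cv2.imwrite('end.png',np.vstack([np.hstack([s(a),s(b)]),np.hstack([c,d,z])]))"
```

```text
11.525 [0.42402109 0.03608468 0.27464278] [3.95841264e-04 9.95937081e-01 9.00444774e-02 1.08026698e-03] [-0.43412444  1.18324957 -0.50811347] 1.0033835385135317
wrist [2650  313 3966 1412  344  356  894 9178  865 1830  288 1085   11    0
    0]
   house 5053 u [427.5 576.4] v [ 52.9 180.8] ctr [502.  117.4] [129.6 149.4] 89.91 z 0.0293
   fins 872 u [447.1 556.2] v [66.6 71.4] ctr [501.6  69. ] [109.6   5.1] 0.16 z 0.0635
   plate 9294 u [447.2 556.8] v [ 70.6 166.7] ctr [502.1 118.7] [110.3  97.2] 0.12 z 0.0735
top [297   0   5   2   0   0   0   0   0   0   0   0   0   0   0]
side [1780  360  932 1003  288  285  342 1600  331  456  125  185   28    0
    0]
   house 1638 u [430.4 579.6] v [ 58.2 186.4] ctr [504.7 121.8] [130.3 150.6] 89.79 z 0.0301
   fins 342 u [450.3 559.9] v [ 84.4 173. ] ctr [525.9 153.3] [ 70.2 141.9] 51.72 z 0.0635
   plate 1660 u [450.2 559.9] v [ 72.9 170.4] ctr [504.9 121.1] [ 99.  110.4] 89.94 z 0.0745
```

View pics/end.png

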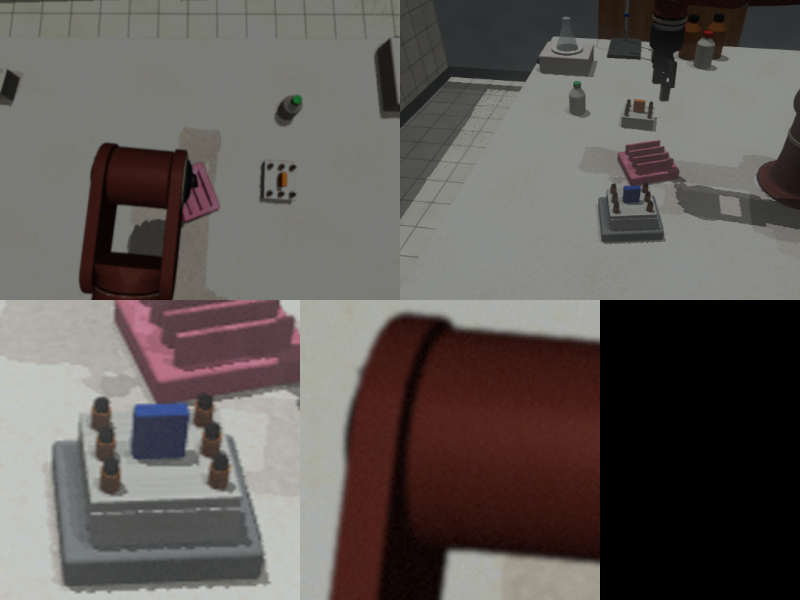

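The view shows the carrier seated square on the grey dock at side (631,200). Plate and dock centres agree within about 0.5 mm end to end. The bottle and orange carrier have not moved, and the arm is clear. I hand in the job.

```bash
python3 -c "
from plant import ticket,status
print(ticket.job_done(), status.state()['time'])"
```

```text
the job is handed in; nothing more can be done
the job is handed in; nothing more can be done
```

The blue-handled finned carrier is back on the grey cooling dock. I gripped it by its handle, lowered it between the dock's fins, let go and moved the arm clear. I handed the job in at about 11.5 s.

- **Seating:** The plate top is at about 74 mm, the home height. Before release the force changed from a 5 N load to a 5 N push up.
- **Centring after release:** End to end, the plate is within about 0.5 mm of the dock centre. Sideways it is within about 1.3 mm, and it is square to about 0.3°.
- **Disagreement:** The wrist and side cameras gave absolute positions about 3 mm apart. They agreed on where the carrier sits relative to the dock, which is what I relied on.
- **Not checked:** In the last top picture the arm hid the dock, so the final check rests on the side and wrist cameras.
- **Bystanders:** The bottle, the orange-handled carrier and the pink look-alike appear unmoved in the last pictures; I did not measure their positions again.

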